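# Slide the finished napkin ring off the peg in the vice

## Robot

A 6-joint arm with a two-finger parallel gripper is mounted at the origin on the work surface. World frame = base frame: x ahead of the robot, y to its left, z up, the work surface at z = 0. Lengths are in m, angles in degrees, forces in N, time in s.
With the tool pointing down it reaches from about 0.3 to 0.825 m from the base axis. Payload 5.4 kg.
Tool frame: the origin (TCP) lies on the centre line of the jaws, within the pads' length; the fingertips stand bot.tips_ahead ahead of it and the grasp point (between the pads) lies 11 mm behind it (bot.tips_ahead is the distance from the TCP to the fingertips, in m); z points along the fingers, y is the line along which they close (so a half turn about z gives the same grasp; the last joint's range is limited). The gripper opens to 92 mm and grips with 3 to 60 N. Pads are 20 mm wide; open, the fingers measure 128 mm over their backs; the gripper's body (75 mm by 189 mm) begins 69 mm behind the grasp point.
Start: joints at [61.587, 9.076, 91.501, -0, 79.423, -12.038], TCP at [0.162, 0.552, 0.223] pointing down, gripper open.
Joint ranges: [-166.64, 166.64], [-54.1, 131.32], [10.49, 154.53], [-73.88, 253.88], [9.74, 151.15], [-171.62, 171.62]. Speed limits (degrees/s): [147.25, 147.25, 180, 180, 180, 180].

## Interface

Orientations are given as a 3x3 rotation matrix whose columns are the frame's x, y, z axes.
In Python, from cell import status, grab_frame, workorder, bot gives the robot as it stands. The module is installed in compiled form; this text tells all that it offers.
- The arm moves only by the tool drive_tool, never from a script. Its argument "motion" is a list of rows, each a list of 3 entries, a list of its own where there are three numbers: the shift along the tool's x, y, z in m, then the turn about the tool's z in degrees, then the opening in per cent of the stroke, from 0 (shut) to 100 (fully open). A call has 1 to 20 rows; each row is the pose to reach, as a shift and turn from the pose commanded when the call began, along the tool's axes at that moment; what a row does not reach only later rows make up. A row lasts 1/8 s, in which the tool goes at most 62.5 mm and 10.7 degrees, less where a joint would pass 70% of its speed; a pose out of reach is approached as far as the arm can. A call with a gripper value outside its range is refused whole. The fingers move at their own pace and stop on an object; "force" is the grip in N (left out, the last holds). Time passes only in rows, so rows that repeat a pose let the fingers close. It gives the time, the measured TCP pose, the force, the opening and the grip force at its end, in the units of the state.
- status.get_obs(): the state, without advancing time (a new reading comes with each control period).
- grab_frame(name): name is "side" or "top" or "wrist"; returns a dict with "frame" (384x512x3 uint8, red, green, blue), "depth" (384x512 float32, m along the optical axis (not along the pixel's ray), 0 where there is no reading), "mtx" (3x3 intrinsics, pixels), "R" (3x3) and "t" (3): a world point X has camera coordinates R X + t; the wrist camera has in their place "tool_from_camera" (4x4, takes a point from camera to tool coordinates, whose origin is the TCP and whose axes are the flange's). Camera axes: x right, y down, z forward; pixel columns grow to the right and rows downward; lengths in m; the calibration is good to about 2 mm. The wrist camera is an equidistant fisheye: a pixel r from the principal point sees the ray r / f radians off the axis. A picture is of the moment at which its call begins: read the wrist's pose just before it.
- workorder.finish_job(): hands the job in; it is judged then, once.
The state is a dict: "clock": time; "qpos": joint angles; "qvel": joint speeds; "joint_torque": joint torques, N m; "position": TCP position; "orientation": TCP orientation; "ft_force": force on the tool from outside, world axes, zero at the start; "ft_torque": the same for the moment, N m; "width": finger opening in m; "grip_force": force on a finger pad.
Only numpy, scipy, OpenCV 4.12 (cv2) and the standard library are available. Lean on these libraries where they do the work, as an engineer would, in place of code of your own. Each camera call takes 0.05 s, during which the arm holds its last target. There are 200 camera calls.

## Task

Carefully slide the light wooden napkin ring along the peg held in the bench vice, over the rim and off its free end without forcing it against the peg, then lay it gently on the two rails of the drying rack, lying along the rails beside the dark ring. Let go of it there, and leave the dark ring and everything else on the bench as they are.

Things in the scene. Friction and masses are not known exactly. Their poses are not given: they have to be found in the camera images.
- ring: honey-brown turned wooden napkin ring with two dark bands, 46 mm outside diameter, 34.5 mm bore, 30 mm long, about 30 g. Origin at its centre, bore along its y axis. It starts hanging loosely on the waist of the peg in the vice, near the shoulder. Thin-walled: it cracks if pressed against peg, vice or rack with more than 15 N
- vise: dark iron bench vice with 110 mm cork-lined jaws and the pale wooden finishing peg they hold, all fixed. Origin on the bench under the middle of the jaw gap, z up, jaw tops 150 mm up, screw and tommy bar towards -x. The peg sticks out towards -y: 42 mm shoulder (outer face at y = -68 mm), then a 24 mm waist, and at the free end a square-edged retaining rim, 32 mm across and 8 mm thick
- peg_root (a point): point on the peg's axis where the ring starts (vice frame 0, -86, 130 mm), with the vice's axes. From here along the axis towards -y: 95 mm to the rim's back edge, 103 mm to the free end. The peg sits crooked: up to 6.5 degrees off the vice's -y sideways and 5 degrees up or down, differently each time, not measured. Over the rim the ring has only 1.25 mm of play all round (5 mm on the waist): centre it by feel
- rack: drying rack, fixed: two beech end blocks (75 mm high, inner faces at y = +135 and -135 mm) joined by two parallel 10 mm dowel rails along its y axis, at x = +15 and -15 mm, their centres 55 mm above the bench. Origin on the bench under the middle. A ring lies in the valley between the rails, touching both, its centre then at x = 0 and about 79 mm above the bench
- ring_dark: dark walnut napkin ring of the same size, already lying on the rack's rails somewhere along them; origin at its centre, bore along y. There is room for another ring on at least one side of it. To be left alone
- hammer: hammer lying on the bench, 260 mm long; leave it
- offcut: thin wooden offcut with holes, 160 x 75 x 9 mm, flat on the bench; leave it
- cork_block: cork sanding block, 100 x 60 x 32 mm; leave it
- wax_tub: white and orange wax tub, 96 mm across, 85 mm high; leave it
- screwdriver: screwdriver with a red handle, 200 mm long; leave it
Mind the look-alikes: they are no part of the job. There is more than one size of the ring; the one meant has the size given above.

How it is judged (in metres and radians):
On the way, in this order (a step that is already met when the one before it is completed fails the run):
1. the ring has been drawn clear of the peg's free end and is still held up, not dropped (y of ring in the frame of vise below -0.207 m and height (world z) of ring above 0.09 m), for 0.05 s.
2. the ring lies on both rails of the rack (x of ring in the frame of rack between -0.004 and 0.004 m and height (world z) of ring below 0.083 m and contact force between ring and rack above 0.02 N), for 0.1 s.
At the end, for the whole second after the job is handed in: the light ring lies at rest on both rails of the rack between the end blocks, centred across them within 4 mm, its centre 75 to 83 mm above the bench, its bore along the rails within 7 degrees, released; the dark ring is at rest (all of step 2 and y of ring in the frame of rack between -0.121 and 0.121 m and height (world z) of ring above 0.075 m and angle between the y axis of ring and the y axis of rack, either way round below 0.12 rad and linear speed of each of ring, ring_dark below 0.02 m/s); the robot touches nothing.
It fails at once if the ring is pressed against the peg or the vice with more than 15 N (contact force between ring and vise above 15 N).
It fails at once if the ring is dropped below the rails towards the bench (height (world z) of ring below 0.065 m).
It fails at once if the ring is pressed or dropped hard on the rack (over 15 N) (contact force between ring and rack above 15 N).
It fails at once if the dark ring is moved by more than 8 mm (distance of ring_dark from where it was at the start of the episode above 0.008 m).
It fails at once if something else on the bench is moved by more than 20 mm (distance of any of hammer, offcut, cork_block, wax_tub, screwdriver from where it was at the start of the episode above 0.02 m).
It also fails if it takes over 70 s, if anything falls off the work surface, if the arm or the gripper's body presses on something with over 40 N, if the wrist force passes 120 N, or if a joint passes its speed limit or range.

## Working session

There is one attempt and no reset: what is moved stays moved. The work goes in short steps, Python scripts to look and compute and a tool call to move; the robot and the scene stay as the last step left them, time stands still between calls to the robot, and variables do not carry over. Pictures are saved under pics/ and viewed, at most 10 in all, crops included, and the job is handed in when it is done.

Besides the shell and the picture viewer there is one more tool, called after "Request:" as a command line: name --argument value ..., lists and objects as JSON in quotes. drive_tool: Moves the arm, as the interface text tells. Its arguments: {"type":"object","properties":{"motion":{"type":"array","items":{"type":"array"}},"force":{"type":"number"}},"required":["motion"]}

```bash
mkdir -p pics
cat > h.py <<'E'
import numpy as np, cv2
from cell import status, grab_frame, workorder, bot
def save(n,f): cv2.imwrite(f'pics/{n}.png',f[:,:,::-1])
def world(g):
    K=g['mtx'];d=g['depth'];v,u=np.mgrid[:d.shape[0],:d.shape[1]]
    c=np.stack([(u-K[0,2])/K[0,0]*d,(v-K[1,2])/K[1,1]*d,d],-1)
    w=(c-g['t'])@g['R']; w[d==0]=np.nan
    return w
E
python3 - <<'E'
from h import *
for n in('side','top'):
    g=grab_frame(n); np.savez(f'{n}.npz',**{k:v for k,v in g.items() if not isinstance(v,str)})
    print(n,g['mtx'].tolist(),np.round(-g['R'].T@g['t'],3)); save(n,g['frame'])
s=status.get_obs(); print(s, bot.tips_ahead)
E
```

```text
side [[364.5798331799402, 0.0, 258.02829230438357], [0.0, 364.5798331799402, 194.26870271884556], [0.0, 0.0, 1.0]] [0.241 0.566 0.803]
top [[480.85466468935647, 0.0, 256.94272289209505], [0.0, 480.85466468935647, 199.956234832345], [0.0, 0.0, 1.0]] [ 0.459 -0.096  1.467]
{'clock': 0.1, 'qpos': array([ 6.15857376e+01,  9.11060892e+00,  9.15614263e+01, -1.81547444e-03,
        7.94222779e+01, -1.20389281e+01]), 'qvel': array([ 0.03716793, -0.00605572, -0.17516792, -0.0187379 , -0.0952481 ,
       -0.03872851]), 'joint_torque': array([-1.63372201e-04, -3.86501455e+01, -3.22959816e+01,  7.03664892e-02,
        3.39061709e-02, -3.15473028e-05]), 'position': array([0.16189324, 0.55119044, 0.22173284]), 'orientation': array([[-9.59436962e-01,  2.81922232e-01, -7.55877475e-04],
       [ 2.81923072e-01,  9.59435898e-01, -1.46259239e-03],
       [ 3.12878672e-04, -1.61636450e-03, -9.99998645e-01]]), 'ft_force': array([ 0.13866791, -0.39117168, -0.08822531]), 'ft_torque': array([0.04304266, 0.03203962, 0.04196081]), 'grip_force': 0.0, 'width': 0.0921057753938571} 0.008
```

View pics/side.png

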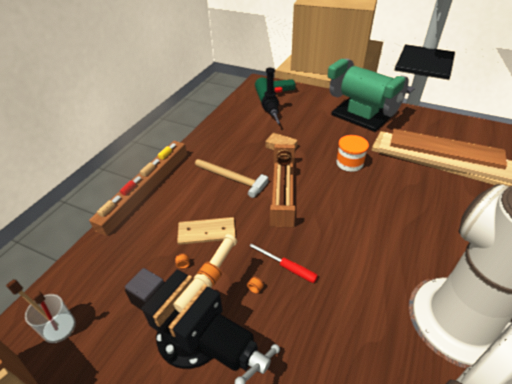

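View pics/top.png

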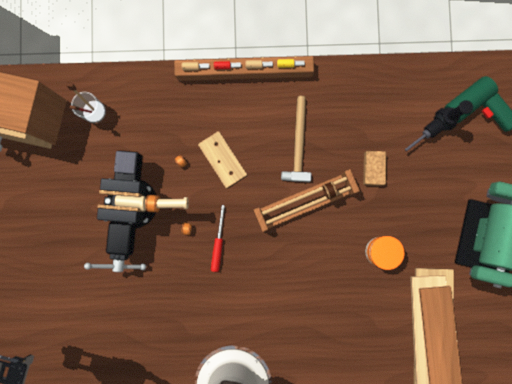

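The side view shows the light ring at about (210,272) on the peg, whose tip is near (232,240). The top view shows the peg from (150,203) to (188,203), the rack from (263,218) to (350,183), and the dark ring near (333,190).

Run:
```python
from h import *
for n,box in (('top',(90,270,140,225)),('side',(100,280,180,384))):
    g=dict(np.load(n+'.npz')); w=world(g)
    m=np.zeros(w.shape[:2],bool)
    if n=='top': m[190:216,140:195]=1
    else: m[228:320,160:245]=1
    z=w[...,2]; m&=(z>0.10)&(z<0.17)
    P=w[m]; C=g['frame'][m].astype(int)
    hsv=cv2.cvtColor(g['frame'],cv2.COLOR_RGB2HSV)[m]
    print(n,len(P))
    # bin along y
    for y in np.arange(P[:,1].max(),P[:,1].min(),-.012):
        k=abs(P[:,1]-y)<.006
        if k.sum()>3:
            q=P[k]; print(np.round([y,q[:,0].min(),q[:,0].max(),q[:,2].max(),k.sum()],4), hsv[k].mean(0).round())
g=dict(np.load('top.npz')); w=world(g)
for p in [(263,218),(350,183),(333,190),(152,203),(130,203)]: print(p,np.round(w[p[1],p[0]],3))
R=w[170:235,250:362].reshape(-1,3); R=R[(R[:,2]>.045)]
c,s,a=cv2.minAreaRect(R[:,:2].astype(np.float32)*1000); print('rack',c,s,a,R[:,2].max())
V=w[140:262,90:160].reshape(-1,3);V=V[(V[:,2]>.14)&(V[:,2]<.156)]
print('jaws',cv2.minAreaRect(V[:,:2].astype(np.float32)*1000))
for n in('top','side'):
    im=cv2.imread(f'pics/{n}.png'); 
    c=(im[180:225,90:200] if n=='top' else im[220:350,120:260]); 
    cv2.imwrite(f'pics/c{n}.png',cv2.resize(c,None,fx=5,fy=5,interpolation=cv2.INTER_CUBIC) if n=='side' else cv2.resize(c,None,fx=7,fy=7))
```

```text
top 560
[0.2448 0.5106 0.5221 0.1108 5.    ] [51. 60. 28.]
[ 0.2328  0.5232  0.5808  0.1559 63.    ] [ 35.  73. 166.]
[ 0.2208  0.5228  0.5641  0.1543 54.    ] [ 15. 120. 164.]
[ 0.2088  0.5225  0.5647  0.1516 68.    ] [ 14. 179. 212.]
[ 0.1968  0.5194  0.5646  0.1539 87.    ] [ 13. 175. 186.]
[ 0.1848  0.5284  0.5638  0.1489 50.    ] [ 18. 102. 196.]
[ 0.1728  0.5324  0.552   0.15   32.    ] [ 22.  61. 240.]
[ 0.1608  0.532   0.5519  0.1515 34.    ] [ 22.  59. 241.]
[ 0.1488  0.5316  0.5513  0.154  35.    ] [ 22.  62. 239.]
[ 0.1368  0.5311  0.551   0.151  35.    ] [ 23.  58. 243.]
[ 0.1248  0.5309  0.5506  0.1513 33.    ] [ 22.  61. 241.]
[ 0.1128  0.5252  0.5553  0.1594 44.    ] [ 21.  66. 230.]
side 3233
[ 0.3391  0.5718  0.5739  0.1485 15.    ] [ 14. 146.  95.]
[  0.3271   0.5159   0.5816   0.1514 104.    ] [ 25. 127. 119.]
[3.151e-01 4.964e-01 5.893e-01 1.530e-01 2.230e+02] [50. 87. 86.]
[3.031e-01 4.936e-01 5.974e-01 1.523e-01 3.670e+02] [ 48.  75. 106.]
[2.911e-01 4.810e-01 6.077e-01 1.520e-01 3.500e+02] [ 53.  58. 101.]
[2.791e-01 4.609e-01 6.079e-01 1.520e-01 4.070e+02] [60
[... 553 characters left out ...]
    ] [ 22.  84. 222.]
[ 0.1591  0.5281  0.5503  0.1468 54.    ] [ 22.  83. 220.]
[ 0.1471  0.5272  0.5495  0.1485 50.    ] [ 22.  83. 219.]
[ 0.1351  0.5275  0.5489  0.1478 50.    ] [ 21.  87. 213.]
[ 0.1231  0.5269  0.5495  0.1493 46.    ] [ 22.  82. 219.]
[ 0.1111  0.5224  0.5551  0.1539 77.    ] [ 21.  90. 216.]
(263, 218) [ 0.494 -0.105  0.072]
(350, 183) [ 0.589 -0.362  0.068]
(333, 190) [ 0.567 -0.305  0.107]
(152, 203) [0.541 0.198 0.154]
(130, 203) [0.543 0.262 0.143]
rack (544.1936645507812, -230.3017578125) (69.94982147216797, 305.5559997558594) 21.208534240722656 0.1072923979388731
jaws ((549.64453125, 264.639404296875), (169.8162078857422, 116.42188262939453), 83.53192138671875)
```

Request:
drive_tool --motion '[[[0,0,-0.04],0,100],[[-0.05,-0.03,-0.08],8,100],[[-0.1,-0.06,-0.08],16,100],[[-0.15,-0.085,-0.08],24,100],[[-0.2,-0.113,-0.08],32,100],[[-0.25,-0.142,-0.08],40,100],[[-0.3,-0.17,-0.08],48,100],[[-0.35,-0.2,-0.08],56,100],[[-0.4,-0.227,-0.08],64,100],[[-0.44,-0.25,-0.08],72,100],[[-0.473,-0.268,-0.08],75.5,100],[[-0.473,-0.268,-0.08],75.5,100],[[-0.473,-0.268,-0.08],75.5,100],[[-0.473,-0.268,-0.08],75.5,100]]'

```text
clock: 1.85
position: [0.5396, 0.1622, 0.3027]
orientation: [[0.031, 1.0, -0.0], [1.0, -0.031, 0.0], [0.0, -0.0, -1.0]]
ft_force: [1.1, 0.9, 0.3]
width: 0.092
grip_force: 0.0
```

```bash
cat >> h.py <<'E'
def wristw(g,s):
    K=g['mtx'];d=g['depth'];v,u=np.mgrid[:d.shape[0],:d.shape[1]]
    a=(u-K[0,2])/K[0,0];b=(v-K[1,2])/K[1,1];r=np.hypot(a,b)+1e-9
    k=np.tan(r)/r; c=np.stack([a*k*d,b*k*d,d],-1); T=g['tool_from_camera']
    w=(c@T[:3,:3].T+T[:3,3])@s['orientation'].T+s['position']; w[(d==0)|(r>1.4)]=np.nan
    return w
E
python3 - <<'E'
from h import *
s=status.get_obs(); g=grab_frame('wrist'); save('w1',g['frame']); w=wristw(g,s); np.savez('w1.npz',w=w,f=g['frame'])
print(s['position'],s['orientation'].round(4).tolist(),s['qpos'].round(1),g['tool_from_camera'].round(3).tolist(),g['mtx'].round(1).tolist())
for y in np.arange(.24,.09,-.01):
    k=(abs(w[...,1]-y)<.005)&(abs(w[...,0]-.54)<.035)&(w[...,2]>.11)&(w[...,2]<.17)
    q=w[k]
    if len(q)>3: print(np.round([y,q[:,0].min(),q[:,0].max(),np.percentile(q[:,2],95),len(q)],4))
E
```

```text
[0.53964276 0.16220504 0.30268102] [[0.0309, 0.9995, -0.0001], [0.9995, -0.0309, 0.0002], [0.0002, -0.0001, -1.0]] [ 4.4  5.  87.   0.  88.   6.2] [[0.0, -0.963, -0.27, 0.076], [1.0, 0.001, -0.001, 0.001], [0.001, -0.27, 0.963, -0.163], [0.0, 0.0, 0.0, 1.0]] [[297.3, 0.0, 252.6], [0.0, 297.3, 189.8], [0.0, 0.0, 1.0]]
[2.400e-01 5.060e-01 5.746e-01 1.504e-01 4.360e+02]
[2.300e-01 5.225e-01 5.638e-01 1.518e-01 3.290e+02]
[2.200e-01 5.221e-01 5.672e-01 1.476e-01 2.840e+02]
[2.100e-01 5.205e-01 5.672e-01 1.485e-01 3.790e+02]
[2.000e-01 5.188e-01 5.659e-01 1.493e-01 3.770e+02]
[1.900e-01 5.188e-01 5.643e-01 1.496e-01 2.620e+02]
[1.800e-01 5.309e-01 5.536e-01 1.450e-01 1.890e+02]
[1.700e-01 5.305e-01 5.534e-01 1.460e-01 1.880e+02]
[1.600e-01 5.302e-01 5.531e-01 1.464e-01 1.860e+02]
[1.500e-01 5.298e-01 5.529e-01 1.473e-01 1.820e+02]
[1.400e-01 5.294e-01 5.526e-01 1.480e-01 1.850e+02]
[1.300e-01 5.303e-01 5.524e-01 1.488e-01 1.650e+02]
[1.200e-01 5.299e-01 5.522e-01 1.502e-01 1.770e+02]
[1.100e-01 5.247e-01 5.568e-01 1.540e-01 2.360e+02]
```

View pics/w1.png

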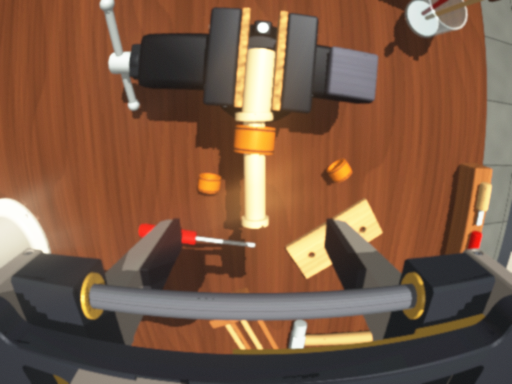

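The wrist view shows the ring at about (255,138) on the peg, with the waist below it and the rim at (255,221). Next I fit the cylinders.

Run:
```python
from h import *
from scipy.optimize import least_squares
d=np.load('w1.npz'); w=d['w'].reshape(-1,3)
def fit(y0,y1,r,zc,ref):
    k=(w[:,1]>y0)&(w[:,1]<y1)&(abs(w[:,0]-.541)<r*.85)&(w[:,2]>zc+.3*r)&(w[:,2]<zc+r+.006)
    P=w[k]
    def f(p):
        a=np.array([p[2],1,p[3]]);a/=np.linalg.norm(a); q=P-[p[0],ref,p[1]]
        return np.linalg.norm(np.cross(q,a),axis=1)-r
    o=least_squares(f,[.541,zc,0,0],loss='soft_l1',f_scale=.001)
    print(len(P),ref,o.x.round(4),'deg',np.degrees(np.arctan(o.x[2:])).round(2),'rms',np.sqrt(np.mean(o.fun**2)).round(5))
fit(.122,.187,.012,.133,.206)
fit(.194,.219,.023,.125,.206)
fit(.104,.114,.016,.137,.109)
k=(w[:,2]>.14)&(w[:,2]<.156)&(abs(w[:,0]-.541)<.0215); 
# ring y extents: points above waist-level+2.5 near crest
for lo,hi in((.180,.24),(.09,.13)):
    q=w[(w[:,1]>lo)&(w[:,1]<hi)&(abs(w[:,0]-.541)<.025)&(w[:,2]>.11)]
    q=q[np.argsort(q[:,1])]
    side=q[abs(q[:,0]-.5415)>.0135]; print(np.percentile(side[:,1],[0,2,50,98,100]).round(4))
```

```text
1032 0.206 [ 0.5429  0.1305  0.0201 -0.0753] deg [ 1.15 -4.3 ] rms 0.00062
820 0.206 [ 0.5432  0.1253  0.096  -0.0707] deg [ 5.48 -4.05] rms 0.00071
146 0.109 [ 0.5406  0.1377 -0.0142 -0.0132] deg [-0.81 -0.76] rms 0.00066
[0.18   0.1833 0.1859 0.2282 0.24  ]
[0.1066 0.1067 0.112  0.1144 0.1148]
```

Request:
drive_tool --motion '[[[0.02,0.001,0.03],0,100],[[0.043,0.002,0.07],-0.5,100],[[0.043,0.002,0.11],-0.5,100],[[0.043,0.002,0.14],-0.5,100],[[0.043,0.002,0.165],-0.5,100],[[0.043,0.002,0.178],-0.5,100],[[0.043,0.002,0.185],-0.5,100],[[0.043,0.002,0.187],-0.5,100],[[0.043,0.002,0.187],-0.5,100]]' --force 6

```text
clock: 3.02
position: [0.5443, 0.2042, 0.1164]
orientation: [[0.024, 1.0, 0.001], [1.0, -0.024, 0.0], [0.0, 0.001, -1.0]]
ft_force: [1.2, -0.1, -0.6]
width: 0.0918
grip_force: 0.0
```

Run:
```python
from h import *
s=status.get_obs(); g=grab_frame('wrist'); save('w2',g['frame']); print(s['position'],s['ft_force'],s['ft_torque'])
```

```text
[0.54434019 0.20422525 0.11643893] [ 1.16144572 -0.09246871 -0.60813142] [-0.04053019  0.11952207  0.04758155]
```

View pics/w2.png

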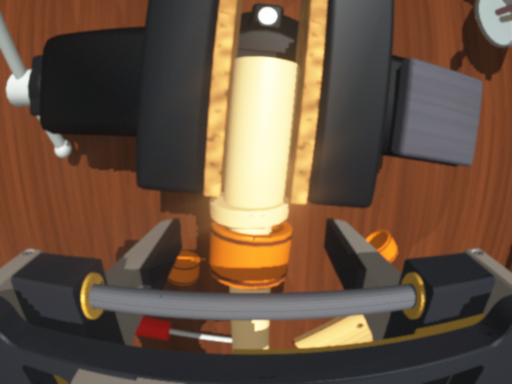

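The fingers straddle the ring at about (250,255). The jaw midline is near column 254, so the ring sits 1–2 mm to the left. I'll shift slightly and close.

Request:
drive_tool --motion '[[[0,-0.0012,0],0,90],[[0,-0.0012,0],0,75],[[0,-0.0012,0],0,62],[[0,-0.0012,0],0,54],[[0,-0.0012,0],0,48],[[0,-0.0012,0],0,44],[[0,-0.0012,0],0,42],[[0,-0.0012,0],0,40],[[0,-0.0012,0],0,40]]' --force 6

```text
clock: 4.2
position: [0.5426, 0.2041, 0.1156]
orientation: [[0.024, 1.0, 0.0], [1.0, -0.024, 0.0], [0.0, 0.0, -1.0]]
ft_force: [1.2, 1.0, -0.6]
width: 0.0471
grip_force: 5.8
```

Run:
```python
from h import *
s=status.get_obs(); print(s['position'],s['ft_force'],s['ft_torque'],s['width'],s['grip_force'],s['orientation'].round(4).tolist())
```

```text
[0.54258497 0.20413267 0.1156074 ] [ 1.15405995  0.9989597  -0.6179863 ] [-0.094694    0.0725838   0.01055342] 0.04707976402822908 5.790904712962348 [[0.024, 0.9997, 0.0], [0.9997, -0.024, 0.0], [0.0, 0.0, -1.0]]
```

Request:
drive_tool --motion '[[[0,0,-0.0015],0,40],[[0,0,-0.003],0,40],[[0,0,-0.0045],0,40],[[0,0,-0.0052],0,40],[[0,0,-0.0052],0,40]]'

```text
clock: 4.82
position: [0.5426, 0.2041, 0.1209]
orientation: [[0.024, 1.0, 0.0], [1.0, -0.024, -0.0], [-0.0, 0.0, -1.0]]
ft_force: [1.0, 0.3, -0.9]
width: 0.0475
grip_force: 5.8
```

```bash
cat > fit.py <<'E'
from h import *
from scipy.optimize import least_squares
def fit(P,r,x0,ref,zc):
    def f(p):
        a=np.array([p[2],1,p[3]]);a/=np.linalg.norm(a); q=P-[p[0],ref,p[1]]
        return np.linalg.norm(np.cross(q,a),axis=1)-r
    o=least_squares(f,[x0,zc,0,0],loss='soft_l1',f_scale=.0005)
    print(len(P),ref,o.x.round(4),'deg',np.degrees(np.arctan(o.x[2:])).round(2),'rms',np.sqrt(np.mean(o.fun**2)).round(5))
def look(n):
    s=status.get_obs(); g=grab_frame('wrist'); save(n,g['frame']); w=wristw(g,s); 
    np.savez(n,w=w,f=g['frame'])
    print(s['clock'],s['position'].round(4),s['ft_force'].round(2),s['ft_torque'].round(3),round(s['width'],4),round(s['grip_force'],1))
    hsv=cv2.cvtColor(g['frame'],cv2.COLOR_RGB2HSV)
    x,y,z=s['position']; z+=.011
    W=w.reshape(-1,3); S=hsv[...,1].ravel()
    k=(abs(W[:,1]-y)<.013)&(abs(W[:,0]-x)<.019)&(W[:,2]>z+.007)&(W[:,2]<z+.034)&(S>110)
    print('ring'); fit(W[k],.023,x,y,z)
    return s,W,S
E
python3 - <<'E'
from fit import *
s,W,S=look('w3')
k=(abs(W[:,0]-.541)<.011)&(W[:,2]>.136)&(W[:,2]<.155)&(W[:,1]>.12)&(W[:,1]<.185)&(S<110)
print('waist'); fit(W[k],.012,.5429,s['position'][1],.13)
q=W[(S>110)&(abs(W[:,0]-.5425)<.012)&(abs(W[:,1]-.2)<.03)&(W[:,2]>.14)]; print(np.percentile(q[:,1],[1,5,50,95,99]).round(4))
E
```

```text
4.825 [0.5426 0.2041 0.1209] [ 0.99  0.32 -0.92] [-0.09   0.013 -0.007] 0.0475 5.8
ring
3163 0.20412847223135033 [ 0.5433  0.1306  0.1141 -0.0631] deg [ 6.51 -3.61] rms 0.00057
waist
998 0.20412847223135033 [ 0.5427  0.1308  0.0147 -0.0719] deg [ 0.84 -4.11] rms 0.00048
[0.1823 0.1919 0.2097 0.2224 0.227 ]
```

Run:
```python
import cv2
im=cv2.imread('pics/w3.png')[180:330,150:350]
cv2.imwrite('pics/w3c.png',cv2.resize(im,None,fx=4,fy=4,interpolation=cv2.INTER_CUBIC))
```

```text
(no output)
```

View pics/w3c.png

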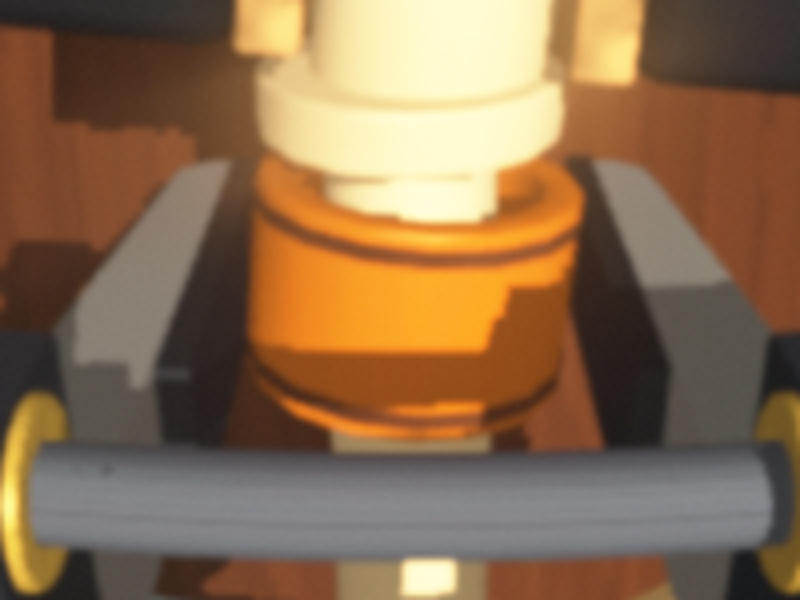

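The ring is held yawed by about 5° in the pads: its near end (290,410) sits left of the far end (420,180). I'll turn the gripper so the ring follows the peg's axis.

Request:
drive_tool --motion '[[[0,0,0],-1.5,40],[[0,0,0],-3,40],[[0,0,0],-4.5,40],[[0,0,0],-5,40],[[0,0,0],-5,40]]'

```text
clock: 5.5
position: [0.5426, 0.2041, 0.1208]
orientation: [[-0.063, 0.998, -0.0], [0.998, 0.063, -0.0], [-0.0, -0.0, -1.0]]
ft_force: [0.3, 0.6, 0.2]
width: 0.0469
grip_force: 5.8
```

Run:
```python
from fit import *
s,W,S=look('w4'); print(s['orientation'].round(4).tolist())
k=(abs(W[:,0]-.541)<.011)&(W[:,2]>.136)&(W[:,2]<.155)&(W[:,1]>.12)&(W[:,1]<.185)&(S<110)
print('waist'); fit(W[k],.012,.5429,s['position'][1],.13)
```

```text
5.5 [0.5426 0.2041 0.1208] [0.28 0.61 0.16] [-0.08   0.063 -0.049] 0.0469 5.8
ring
3168 0.20410349302688113 [ 0.5433  0.1305  0.0259 -0.0625] deg [ 1.49 -3.57] rms 0.00073
[[-0.0633, 0.998, -0.0], [0.998, 0.0633, -0.0], [-0.0, -0.0, -1.0]]
waist
1023 0.20410349302688113 [ 0.5432  0.1309  0.0216 -0.0714] deg [ 1.24 -4.08] rms 0.00047
```

Request:
drive_tool --motion '[[[-0.005,-0.0004,-0.0005],0,40],[[-0.01,-0.0009,-0.0009],0,40],[[-0.016,-0.0014,-0.0013],0,40],[[-0.022,-0.0019,-0.0018],0,40],[[-0.028,-0.0024,-0.0022],0,40],[[-0.034,-0.0029,-0.0026],0,40],[[-0.04,-0.0034,-0.003],0,40],[[-0.046,-0.004,-0.0034],0,40],[[-0.052,-0.0045,-0.0038],0,40],[[-0.056,-0.0048,-0.0041],0,40],[[-0.0598,-0.0052,-0.0044],0,40],[[-0.0598,-0.0052,-0.0044],0,40]]'

```text
clock: 7.05
position: [0.5412, 0.1439, 0.1252]
orientation: [[-0.063, 0.998, 0.0], [0.998, 0.063, 0.0], [0.0, 0.0, -1.0]]
ft_force: [-0.4, 0.3, -0.3]
width: 0.0471
grip_force: 5.8
```

```bash
python3 - <<'E'
from fit import *
s,W,S=look('w5'); print(s['orientation'].round(4).tolist())
k=(abs(W[:,0]-.541)<.011)&(W[:,2]>.136)&(W[:,2]<.157)&(W[:,1]>.164)&(W[:,1]<.205)&(S<110)
print('waist'); fit(W[k],.012,.5429,s['position'][1],.134)
k=(abs(W[:,0]-.5405)<.0152)&(W[:,2]>.141)&(W[:,2]<.16)&(W[:,1]>.1)&(W[:,1]<.1125)&(S<110)
P=W[k]; print(len(P),P[:,1].min(),P[:,1].max())
if len(P)>20: fit(P,.016,.5405,.110,.137)
E
python3 -c "
import cv2
im=cv2.imread('pics/w5.png')[160:384,130:380]
cv2.imwrite('pics/w5c.png',cv2.resize(im,None,fx=2.6,fy=2.6,interpolation=cv2.INTER_CUBIC))"
```

```text
7.05 [0.5412 0.1439 0.1252] [-0.37  0.25 -0.28] [-0.096  0.029 -0.031] 0.0471 5.8
ring
3172 0.1439310737511488 [ 0.542   0.1349  0.0254 -0.0622] deg [ 1.45 -3.56] rms 0.00073
[[-0.063, 0.998, 0.0], [0.998, 0.063, 0.0], [0.0, 0.0, -1.0]]
waist
3070 0.1439310737511488 [ 0.5417  0.1351  0.0234 -0.0715] deg [ 1.34 -4.09] rms 0.00054Traceback (most recent call last):
  File "<stdin>", line 6, in <module>
    return umr_minimum(a, axis, None, out, keepdims, initial, where)
ValueError: zero-size array to reduction operation minimum which has no identity
```

View pics/w5c.png

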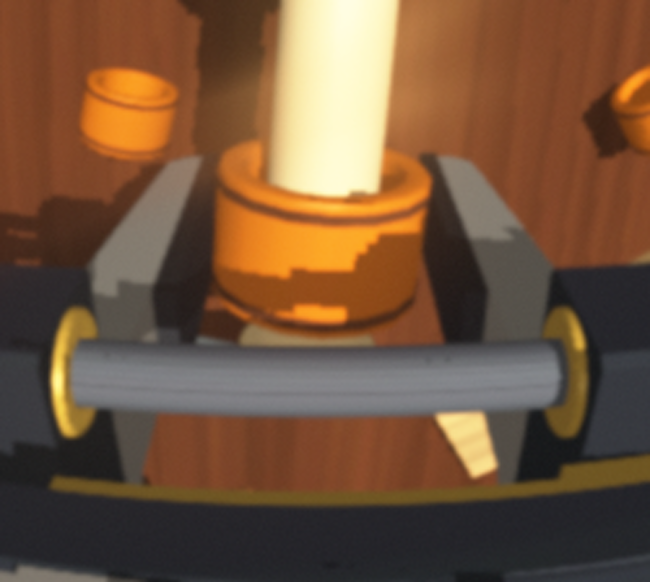

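The ring is free of the waist all round, with the rim edge visible just ahead at (305,338), and the fit puts it within 0.3 mm of the peg's axis. I'll approach the rim slowly.

Request:
drive_tool --motion '[[[-0.004,-0.0005,-0.0005],0,40],[[-0.008,-0.0009,-0.0008],0,40],[[-0.012,-0.0012,-0.0011],0,40],[[-0.014,-0.0014,-0.0012],0,40],[[-0.016,-0.0016,-0.0014],0,40],[[-0.017,-0.0017,-0.0014],0,40],[[-0.018,-0.0018,-0.0015],0,40],[[-0.018,-0.0018,-0.0015],0,40]]'

```text
clock: 8.1
position: [0.5405, 0.126, 0.1267]
orientation: [[-0.063, 0.998, 0.0], [0.998, 0.063, 0.0], [0.0, 0.0, -1.0]]
ft_force: [-0.4, 0.0, -0.7]
width: 0.0472
grip_force: 5.8
```

Run:
```python
from fit import *
s,W,S=look('w6')
k=(abs(W[:,0]-.541)<.011)&(W[:,2]>.136)&(W[:,2]<.157)&(W[:,1]>.148)&(W[:,1]<.205)&(S<110)
print('waist'); fit(W[k],.012,.5429,s['position'][1],.134)
```

```text
8.1 [0.5405 0.126  0.1267] [-0.38  0.02 -0.71] [-0.103 -0.003  0.053] 0.0472 5.8
ring
3163 0.12604933744695015 [ 0.5413  0.1364  0.0211 -0.0612] deg [ 1.21 -3.5 ] rms 0.00077
waist
4416 0.12604933744695015 [ 0.5414  0.1364  0.0207 -0.0714] deg [ 1.18 -4.08] rms 0.00055
```

Request:
drive_tool --motion '[[[-0.0015,-0.0001,-0.0001],0,40],[[-0.003,-0.0002,-0.0002],0,40],[[-0.0045,-0.0004,-0.0003],0,40],[[-0.006,-0.0005,-0.0004],0,40],[[-0.006,-0.0005,-0.0004],0,40]]'

```text
clock: 8.78
position: [0.5404, 0.1199, 0.1271]
orientation: [[-0.063, 0.998, -0.0], [0.998, 0.063, -0.0], [-0.0, -0.0, -1.0]]
ft_force: [0.4, -0.1, -0.1]
width: 0.047
grip_force: 5.8
```

Run:
```python
from fit import *
s,W,S=look('w7')
k=(abs(W[:,0]-.541)<.011)&(W[:,2]>.136)&(W[:,2]<.157)&(W[:,1]>.142)&(W[:,1]<.205)&(S<110)
print('waist'); fit(W[k],.012,.5429,s['position'][1],.134)
```

```text
8.775 [0.5404 0.1199 0.1271] [ 0.42 -0.11 -0.15] [-0.102  0.095  0.024] 0.047 5.8
ring
3176 0.1198759650742962 [ 0.5411  0.1368  0.0213 -0.0614] deg [ 1.22 -3.51] rms 0.00075
waist
4944 0.1198759650742962 [ 0.5413  0.1369  0.0207 -0.0732] deg [ 1.19 -4.19] rms 0.00054
```

Request:
drive_tool --motion '[[[-0.002,-0.0002,-0.0002],0,40],[[-0.004,-0.0003,-0.0003],0,40],[[-0.006,-0.0005,-0.0005],0,40],[[-0.008,-0.0007,-0.0006],0,40],[[-0.01,-0.0009,-0.0008],0,40],[[-0.012,-0.001,-0.0009],0,40],[[-0.012,-0.001,-0.0009],0,40]]'

```text
clock: 9.7
position: [0.5402, 0.1078, 0.128]
orientation: [[-0.063, 0.998, 0.0], [0.998, 0.063, -0.0], [-0.0, 0.0, -1.0]]
ft_force: [-0.3, -0.3, -0.6]
width: 0.0471
grip_force: 5.8
```

Run:
```python
from fit import *
s,W,S=look('w8')
k=(abs(W[:,0]-.541)<.011)&(W[:,2]>.136)&(W[:,2]<.157)&(W[:,1]>.13)&(W[:,1]<.205)&(S<110)
print('waist'); fit(W[k],.012,.5429,s['position'][1],.134)
k=(abs(W[:,0]-s['position'][0])<.019)&(S>110)&(abs(W[:,1]-s['position'][1])<.03)&(W[:,2]>s['position'][2]+.026)
print('ring y',np.percentile(W[k,1],[1,5,50,95,99]).round(4))
```

```text
9.7 [0.5402 0.1078 0.128 ] [-0.33 -0.3  -0.63] [-0.036  0.072 -0.01 ] 0.0471 5.8
ring
3166 0.10782844431383354 [ 0.541   0.1378  0.026  -0.0606] deg [ 1.49 -3.47] rms 0.0006
waist
5931 0.10782844431383354 [ 0.541   0.1378  0.0207 -0.0726] deg [ 1.18 -4.15] rms 0.00055
ring y [0.0944 0.0963 0.1137 0.1264 0.131 ]
```

Request:
drive_tool --motion '[[[-0.002,-0.0002,-0.0002],0,40],[[-0.004,-0.0004,-0.0003],0,40],[[-0.006,-0.0005,-0.0005],0,40],[[-0.008,-0.0007,-0.0006],0,40],[[-0.01,-0.0009,-0.0008],0,40],[[-0.012,-0.0011,-0.0009],0,40],[[-0.014,-0.0013,-0.001],0,40],[[-0.016,-0.0014,-0.0012],0,40],[[-0.018,-0.0016,-0.0013],0,40],[[-0.02,-0.0018,-0.0015],0,40],[[-0.023,-0.002,-0.0017],0,40],[[-0.026,-0.0023,-0.0019],0,40],[[-0.03,-0.0026,-0.0022],0,40],[[-0.036,-0.0031,-0.0026],0,40],[[-0.044,-0.0038,-0.0032],0,40],[[-0.052,-0.0045,-0.0038],0,40],[[-0.052,-0.0045,-0.0038],0,40]]'

```text
clock: 11.88
position: [0.5391, 0.0551, 0.1319]
orientation: [[-0.062, 0.998, 0.0], [0.998, 0.062, -0.0], [-0.0, 0.0, -1.0]]
ft_force: [0.3, -0.5, 0.3]
width: 0.0471
grip_force: 5.8
```

Run:
```python
from fit import *
s,W,S=look('w9'); print(s['qpos'].round(1))
# rack from top image
g=dict(np.load('top.npz')); w=world(g)
sub=w[170:235,250:362]; R=sub.reshape(-1,3); col=g['frame'][170:235,250:362].reshape(-1,3)
b=R[(R[:,2]>.066)&(R[:,2]<.085)]; 
box=cv2.minAreaRect(b[:,:2].astype(np.float32)*1000); print('blocks',box)
r=R[(R[:,2]>.05)&(R[:,2]<.064)]; print('rails',cv2.minAreaRect(r[:,:2].astype(np.float32)*1000),len(r))
# dark ring
d=R[(R[:,2]>.089)]; print('dark',len(d),d.mean(0),d.min(0),d.max(0))
```

```text
11.875 [0.5391 0.0551 0.1319] [ 0.3 -0.5  0.3] [-0.041  0.01  -0.009] 0.0471 5.8
ring
3153 0.05507601163684247 [ 0.5398  0.1416  0.0198 -0.0587] deg [ 1.13 -3.36] rms 0.00053
[ -6.9   9.2 102.   -0.   68.7 -10.5]
blocks ((543.9703369140625, -230.3991241455078), (69.96102905273438, 305.4630126953125), 21.305782318115234)
rails ((545.8755493164062, -221.14593505859375), (64.57450866699219, 288.8033142089844), 19.356700897216797) 536
dark 149 [ 0.5704604  -0.29767521  0.09841886] [ 0.5454493  -0.31572389  0.08938307] [ 0.59435273 -0.27684612  0.1072924 ]
```

Request:
drive_tool --motion '[[[-0.01,-0.001,-0.02],0,40],[[-0.03,-0.003,-0.045],-2,40],[[-0.055,-0.005,-0.065],-5,40],[[-0.085,-0.007,-0.08],-8,40],[[-0.115,-0.01,-0.08],-11,40],[[-0.145,-0.013,-0.08],-14,40],[[-0.175,-0.016,-0.08],-17,40],[[-0.205,-0.018,-0.08],-20,40],[[-0.23,-0.02,-0.08],-22,40],[[-0.248,-0.0215,-0.08],-22.6,40],[[-0.256,-0.022,-0.08],-22.6,40],[[-0.256,-0.022,-0.08],-22.6,40],[[-0.256,-0.022,-0.08],-22.6,40]]'

```text
clock: 13.55
position: [0.5333, -0.2003, 0.2118]
orientation: [[-0.442, 0.897, -0.0], [0.897, 0.442, 0.0], [0.0, 0.0, -1.0]]
ft_force: [0.2, -0.6, -0.9]
width: 0.0473
grip_force: 5.8
```

```bash
cat > rk.py <<'E'
from fit import *
def run(n):
    s=status.get_obs(); g=grab_frame('wrist'); save(n,g['frame']); w=wristw(g,s); W=w.reshape(-1,3)
    S=cv2.cvtColor(g['frame'],cv2.COLOR_RGB2HSV)[...,1].ravel()
    print(s['position'].round(4),s['orientation'].round(3).tolist(),round(s['width'],4),s['grip_force'])
    a=np.radians(111.3); Y=np.array([np.cos(a),np.sin(a)]); X=np.array([Y[1],-Y[0]]); o=np.array([.544,-.2303])
    L=(W[:,:2]-o)@np.c_[X,Y]
    # rails: fit each as cylinder r=5mm in local frame
    for sx in(1,-1):
        k=(abs(L[:,0]-.015*sx)<.006)&(abs(L[:,1])<.13)&(W[:,2]>.053)&(W[:,2]<.066)
        P=np.c_[L[k],W[k,2]]
        if len(P)<20: print('few',len(P)); continue
        print('y range',P[:,1].min().round(3),P[:,1].max().round(3)); fit(P,.005,.015*sx,0,.055)
    # held ring in local frame
    t=np.r_[(s['position'][:2]-o)@np.c_[X,Y],s['position'][2]+.010]
    Q=np.c_[L,W[:,2]]; k=(abs(Q[:,1]-t[1])<.013)&(abs(Q[:,0]-t[0])<.019)&(Q[:,2]>t[2]+.007)&(Q[:,2]<t[2]+.034)&(S>110)
    print('tcp local',t.round(4),'ring'); fit(Q[k],.023,t[0],t[1],t[2])
    return Q
E
python3 -c "
from rk import *
run('w10')"
```

```text
[ 0.5333 -0.2003  0.2118] [[-0.442, 0.897, -0.0], [0.897, 0.442, 0.0], [0.0, 0.0, -1.0]] 0.0473 5.795414446114435
y range -0.115 0.13
1127 0 [0.0139 0.0554 0.0056 0.001 ] deg [0.32 0.05] rms 0.00061
y range -0.119 0.13
1160 0 [-0.0161  0.0554  0.0024  0.0004] deg [0.13 0.02] rms 0.00059
tcp local [0.0009 0.0319 0.2218] ring
3175 0.03185332542666251 [ 0.0017  0.2215  0.0013 -0.059 ] deg [ 0.08 -3.38] rms 0.00054
```

View pics/w10.png

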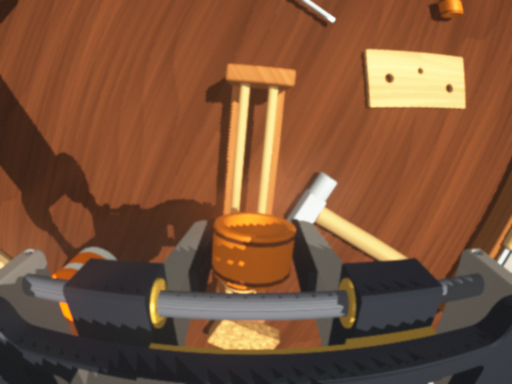

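The held ring at (253,248) is above the rails, parallel to them but 2.7 mm off centre. I'll correct that and go down.

Request:
drive_tool --motion '[[[0,-0.0015,0.015],0,40],[[0,-0.0027,0.04],0,40],[[0,-0.0027,0.065],0,40],[[0,-0.0027,0.09],0,40],[[0,-0.0027,0.11],0,40],[[0,-0.0027,0.122],0,40],[[0,-0.0027,0.13],0,40],[[0,-0.0027,0.134],0,40],[[0,-0.0027,0.136],0,40],[[0,-0.0027,0.136],0,40]]'

```text
clock: 14.85
position: [0.531, -0.2025, 0.0762]
orientation: [[-0.442, 0.897, 0.001], [0.897, 0.442, -0.0], [-0.001, 0.0, -1.0]]
ft_force: [-0.5, 0.4, 0.3]
width: 0.0473
grip_force: 5.8
```

```bash
python3 -c "
from rk import *
run('w11'); s=status.get_obs(); print(s['clock'],s['ft_force'],s['ft_torque'])"
```

```text
[ 0.531  -0.2025  0.0762] [[-0.442, 0.897, 0.001], [0.897, 0.442, -0.0], [-0.001, 0.0, -1.0]] 0.0473 5.795398432809087
y range -0.07 0.13
2550 0 [0.0141 0.0555 0.0032 0.    ] deg [0.18 0.  ] rms 0.00078
y range -0.076 0.13
2639 0 [-0.0157  0.0557  0.     -0.0024] deg [ 0.   -0.14] rms 0.00104
tcp local [-0.002   0.0307  0.0862] ring
3189 0.030664565727404704 [-0.0012  0.0859  0.0032 -0.0613] deg [ 0.18 -3.51] rms 0.00053
14.9 [-0.486942    0.41176506  0.35393119] [-0.04409207  0.01023285  0.05136807]
```

Request:
drive_tool --motion '[[[0,0.0003,0.002],0,40],[[0,0.0003,0.0035],0,40],[[0,0.0003,0.0045],0,40],[[0,0.0003,0.005],0,40],[[0,0.0003,0.0054],0,40],[[0,0.0003,0.0054],0,40]]'

```text
clock: 15.65
position: [0.5311, -0.2022, 0.0705]
orientation: [[-0.442, 0.897, 0.0], [0.897, 0.442, -0.0], [-0.0, 0.0, -1.0]]
ft_force: [0.4, 0.6, -0.5]
width: 0.0473
grip_force: 5.8
```

Request:
drive_tool --motion '[[[0,0,0.0003],0,40],[[0,0,0.0006],0,40],[[0,0,0.0006],0,40]]'

```text
clock: 16.02
position: [0.5313, -0.2023, 0.0701]
orientation: [[-0.442, 0.897, 0.001], [0.897, 0.442, -0.0], [-0.001, 0.0, -1.0]]
ft_force: [0.7, -0.3, 0.1]
width: 0.0471
grip_force: 5.8
```

Request:
drive_tool --motion '[[[0,0,0.0003],0,40],[[0,0,0.0006],0,40],[[0,0,0.0006],0,40]]'

```text
clock: 16.4
position: [0.5315, -0.2024, 0.0696]
orientation: [[-0.442, 0.897, 0.001], [0.897, 0.442, -0.001], [-0.001, 0.001, -1.0]]
ft_force: [1.2, -0.6, 3.2]
width: 0.0471
grip_force: 5.8
```

```bash
python3 -c "
from rk import *
run('w12'); s=status.get_obs(); print(s['clock'],s['ft_force'],s['ft_torque'])"
```

```text
[ 0.5315 -0.2024  0.0696] [[-0.442, 0.897, 0.001], [0.897, 0.442, -0.001], [-0.001, 0.001, -1.0]] 0.0471 5.805959428290182
y range -0.067 0.13
2753 0 [0.0141 0.0555 0.0032 0.0006] deg [0.19 0.04] rms 0.00093
y range -0.07 0.13
2933 0 [-0.0156  0.0558 -0.0005 -0.0024] deg [-0.03 -0.14] rms 0.00143
tcp local [-0.0015  0.0305  0.0796] ring
3135 0.03052361425901326 [-0.0007  0.0794 -0.0028 -0.0189] deg [-0.16 -1.08] rms 0.00053
16.45 [ 0.80576362 -1.03139998  2.47558028] [-0.23687539 -0.18399796  0.00289846]
```

Request:
drive_tool --motion '[[[0,0,0],0,50],[[0,0,0],0,52],[[0,0,0],0,54],[[0,0,0],0,57],[[0,0,0],0,62],[[0,0,0],0,68],[[0,0,0],0,72],[[0,0,0],0,72]]'

```text
clock: 17.45
position: [0.531, -0.2021, 0.0692]
orientation: [[-0.442, 0.897, -0.0], [0.897, 0.442, 0.0], [0.0, -0.0, -1.0]]
ft_force: [0.3, 1.3, -0.1]
width: 0.0664
grip_force: 0.0
```

```bash
python3 -c "
from rk import *
run('w13'); s=status.get_obs(); print(s['clock'],s['ft_force'],s['ft_torque'])"
```

```text
[ 0.531  -0.2021  0.0692] [[-0.442, 0.897, -0.0], [0.897, 0.442, 0.0], [0.0, -0.0, -1.0]] 0.0664 0.0
y range -0.068 0.13
2737 0 [0.0141 0.0555 0.003  0.    ] deg [0.17 0.  ] rms 0.00089
y range -0.069 0.13
2933 0 [-0.0156  0.0557 -0.0005 -0.0021] deg [-0.03 -0.12] rms 0.00141
tcp local [-0.0019  0.031   0.0792] ring
3205 0.030959834327407083 [-0.0006  0.0794 -0.0203 -0.0106] deg [-1.16 -0.61] rms 0.00066
17.5 [-0.81440742 -0.21348201 -0.51689212] [-0.03843931 -0.01728367  0.0474896 ]
```

The ring is lying in the valley, aligned to about 1°. I'll retreat straight up and check.

Request:
drive_tool --motion '[[[0,0,-0.006],0,72],[[0,0,-0.02],0,72],[[0,0,-0.045],0,72],[[0,0,-0.08],0,72],[[0,0,-0.12],0,72],[[0,0,-0.15],0,72],[[0,0,-0.16],0,72],[[0,0,-0.16],0,72],[[0,0,-0.16],0,72]]'

```text
clock: 18.62
position: [0.5303, -0.2017, 0.2276]
orientation: [[-0.442, 0.897, -0.002], [0.897, 0.442, 0.002], [0.002, -0.001, -1.0]]
ft_force: [-0.5, -0.1, -0.2]
width: 0.0658
grip_force: 0.0
```

```bash
python3 -c "
from h import *
a=grab_frame('side')['frame'][130:235,180:310]; b=grab_frame('wrist')['frame'][40:350,100:430]
a=cv2.resize(a,None,fx=3,fy=3); c=np.zeros((315,a.shape[1]+b.shape[1],3),np.uint8); c[:a.shape[0],:a.shape[1]]=a; c[:b.shape[0],a.shape[1]:]=b; save('end',c)"
```

```text
(no output)
```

View pics/end.png

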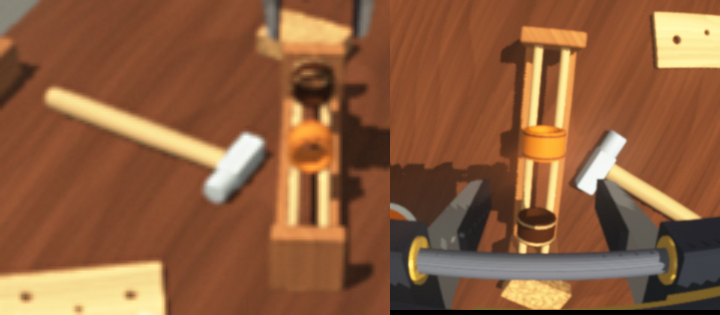

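The light ring lies along the rails at (545,142) in the picture, the dark ring is untouched at (537,226), and the gripper is clear.

```bash
python3 -c "
from cell import workorder
print(workorder.finish_job())"
```

```text
the job is handed in; nothing more can be done
None
```

The light ring came off the peg without catching on the rim. It now lies released on both rails beside the dark ring, which is undisturbed. The job is handed in, but no verdict was returned.

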